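# Lid on the steaming pot and wind the timer

### The job

The dumplings are in the pot on the hob: put the pot's lid on so it sits properly in the rim all round, setting it down rather than dropping it, and let go of it. Then start the wind-up timer for 15 minutes the way such timers need: twist the red dial clockwise past the 20-minute mark, the last one on its scale, and then bring it back down to 15. Leave the pot and everything else on the worktop where it stands.

Things in the scene. Friction and masses are not known exactly. Their poses are not given: they have to be found in the camera images.
- lid: Round steel lid, 192 mm across, 68 mm high, 0.3 to 0.45 kg, lying right way up on the worktop, black knob on top. Origin: centre of its underside, z up. From below: a tapering plug (150 mm across, 166 at 10 mm up) that enters the pot's mouth; a flange 192 mm across, its underside 10 mm up, that rests on the pot's rim; a low dome to 33 mm; the knob to 68 mm. Its yaw does not matter.
- lid_knob (a point): Point on the lid's axis at the middle of its black upright knob, 53 mm above the lid's origin. The knob is a plain grip 32 mm in diameter; its top is 15 mm above this point, the lid's dome 20 mm below it.
- pot: Round steel pot, 182 mm across, 100 mm high, mouth 173 mm inside, loose, 2.2 kg, on the hob; green dumplings inside end 18 mm below the rim. Two black loop handles at its own +y and -y, below the rim, reach 123 mm from the axis. Origin: centre of its underside, z up. Seated, the lid's origin is on the pot's axis, 90 mm above the pot's origin.
- pot_rim (a point): Centre of the pot's mouth at the height of the rim, 100 mm above the pot's origin.
- hob: Portable induction hob under the pot: a grey slab with a black glass top, 340 x 280 x 55 mm, fixed. Origin at the centre of its underside; its control strip is at its own -x side. Nothing on it needs operating.
- timer: White round wind-up timer, 116 mm across, housing 30 mm high, held fast by its magnetic foot. Origin: centre of its underside, z up. Black marks on the housing round the dial: one a minute, a longer one every 5. The 0 mark, with a red dot, lies at the housing's own +x; the scale runs clockwise from above, 13.5 degrees (0.2356 rad) a minute, to the last mark, 20, at 270 degrees.
- timer_dial (a joint): Angle of the timer's red dial, rad, clockwise from above positive: 0 at the 0 mark, 3.534 at the 15 mark, 4.712 at the 20 mark, a stop at 5.0. It starts between 8 and 13 minutes (1.88 to 3.06). It turns both ways about the vertical axis through the timer's origin against a friction of 0.07 N m and stays where it is left.
- dial_grip (a point): Point on the dial's axis, 56 mm above the worktop, inside the red grip bar that twists the dial: 64 mm long, 16 mm wide, from 36 to 66 mm above the worktop, on a round red skirt 72 mm across whose top is at 36 mm. The point turns with the dial: its x axis lies along the bar, towards the end with the white pointer line; z up.
- tray_full: Bystander: steel tray 170 x 220 x 35 mm with green dumplings. Origin at the centre of its underside.
- tray_empty: Bystander: empty steel tray 130 x 200 x 35 mm. Origin at the centre of its underside.
- mixing_bowl: Bystander: steel bowl, 180 mm across, 80 mm high. Origin at the centre of its underside.
- small_bowl: Bystander: blue bowl, 100 mm across, 42 mm high. Origin at the centre of its underside.
- tea_tin: Bystander: green round tin with a steel cap, 67 mm across, 92 mm high. Origin at the centre of its underside.
- soy_bottle: Bystander: amber bottle with a red cap, 56 mm across, 150 mm high. Origin at the centre of its underside.
- rice_paddle: Bystander: flat wooden rice paddle, 175 mm long, 8 mm thick, lying flat on the cutting board. Origin on its underside near the middle.
- cutting_board: Bystander: teal cutting board 220 x 130 x 10 mm. Origin at the centre of its underside.
Not all that is in view belongs to the job. There is more than one size of the timer; the job needs the larger.

How it is judged:
On the way, in this order (a step that is already met when the one before it is completed fails the run):
1. the lid sits in the pot's rim, level, and has been let go (horizontal distance between lid and pot below 0.006 m and z of lid in the frame of pot between 0.086 and 0.0935 m and angle between lid's own z axis and vertical below 0.035 rad and contact force between the fingers and lid below 0.2 N and linear speed of lid below 0.03 m/s), for 0.2 s.
2. the timer's dial is twisted past the 20-minute mark (value of joint timer_dial above 4.72 rad), for 0.05 s.
At the end, for the whole second after the job is handed in: The lid rests level on the pot (centred within 6 mm, seated height within 4 mm, tilt under 2 degrees), and the dial stands still at 15 minutes within three quarters of a minute, after being wound past the 20 mark with the lid already on (horizontal distance between lid and pot below 0.006 m and z of lid in the frame of pot between 0.086 and 0.0935 m and angle between lid's own z axis and vertical below 0.035 rad and value of joint timer_dial between 3.358 and 3.711 rad and velocity of joint timer_dial between -0.05 and 0.05 rad/s and linear speed of each of lid, pot below 0.02 m/s); the robot touches nothing.
It fails at once if the lid dropped: not held while more than 15 mm above its seat on the pot (z of lid in the frame of pot above 0.105 m and contact force between the fingers and lid below 0.1 N).
It fails at once if the pot shifted by more than 25 mm or tilted (distance of pot from where it was at the start of the episode above 0.025 m or angle between pot's own z axis and vertical above 0.12 rad).
It fails at once if another thing on the worktop moved by more than 25 mm (distance of any of tray_full, tray_empty, mixing_bowl, small_bowl, tea_tin, soy_bottle, rice_paddle, cutting_board from where it was at the start of the episode above 0.025 m).
It also fails if it takes over 69 s, if anything falls off the work surface, if the arm or the gripper's body presses on something with over 40 N, if the wrist force passes 120 N, or if a joint passes its speed limit or range.

### The arm

A 6-joint arm with a two-finger parallel gripper is mounted at the origin on the work surface. World frame = base frame: x ahead of the robot, y to its left, z up, the work surface at z = 0. Lengths are in m, angles in rad, forces in N, time in s.
With the tool pointing down it reaches from about 0.375 to 0.975 m from the base axis. Payload 3.8 kg.
Tool frame: the origin (TCP) lies on the centre line of the jaws, within the pads' length; the fingertips stand 14 mm ahead of it and the grasp point (between the pads) lies 5 mm behind it; z points along the fingers, y is the line along which they close (so a half turn about z gives the same grasp; the last joint's range is limited). The gripper opens to 85 mm and grips with 20 to 120 N. Pads are 22 mm wide; open, the fingers measure 114 mm over their backs; the gripper's body (76 mm by 85 mm) begins 54 mm behind the grasp point. The pads swing forward as they close: fully open they stand 13 mm farther back than shut.
Start: joints at [-1.327, 0.264, 1.604, -0, 1.274, -0.037], TCP at [0.187, -0.649, 0.245] pointing down, gripper open.
Joint ranges: [-2.63, 2.63], [-0.94, 2.18], [0.31, 2.57], [-1.31, 4.45], [0, 2.66], [-2.55, 2.55]. Speed limits (rad/s): [2.57, 2.57, 3.14, 3.14, 3.14, 3.14].

### API

Orientations are given as a rotation vector (axis times angle).
In Python, from workcell import bot, eyes, spot_in gives the robot as it stands.
- The arm moves only by the tool carry_out, never from a script. Its argument "series" is text: rows parted by semicolons, each of 4 numbers parted by spaces: the shift along the world's x, y, z in m, then the turn about the world's z in degrees. In form: tx ty tz roll; .... A call has 1 to 20 rows; each row shifts and turns the commanded pose from where the row before left it; what a row does not reach is not made up. A row lasts 1/8 s, in which the tool goes at most 62.5 mm and 10.7 degrees, less where a joint would pass 70% of its speed; a pose out of reach is approached as far as the arm can. A call is refused whole if a number of a shift passes 0.0625 or a number of a turn 10.7, either way. A call with a gripper value outside its range is refused whole. "jaw" is the gripper command: -1 is shut, 1 is fully open, values between are in proportion, set as the call begins (left out, the last holds). The fingers move at their own pace and stop on an object; "grip_force" is the grip in N (left out, the last holds). Time passes only in rows, so rows that do not move let the fingers close. It gives the time, the measured TCP pose, the force, the opening and the grip force at its end, in the units of the state.
- bot.read_state(): the state, without advancing time (a new reading comes with each control period).
- eyes.read_camera(name): name is "scene" or "top" or "wrist"; returns (picture, depth): 480x640x3 uint8, blue, green, red; 480x640 float32, m along the optical axis (not along the pixel's ray), 0 where there is no reading.
- eyes.get_calibration(name): a dict with "K" (3x3 intrinsics, pixels), "position" and "rotation" of the camera in the world; the wrist camera has in their place "T_tool_cam" (4x4, takes a point from camera to tool coordinates, whose origin is the TCP and whose axes are the flange's). Camera axes: x right, y down, z forward; pixel columns grow to the right and rows downward; lengths in m; the calibration is good to about 2 mm. A picture is of the moment at which its call begins: read the wrist's pose just before it. get_calibration takes no time and is no camera call.
- bot.finish_job(): hands the job in; it is judged then, once.
Trained networks look in the newest picture that a camera, given by its name, has taken for a name from the list of things; names that differ only in an ending like _2 or _b are one class to them, and where a whole thing is asked for, a point or a joint stands for the part that bears it (a point fixed in the world has none). Each returns a list of dicts, best first, with "score" (0 to 1); they miss things now and then, are a little off and sometimes report something else, mostly with a low value. They report only what shows in the picture. A call takes as long as a camera call. They do not tell look-alikes from the thing itself.
- spot_in(camera, target): "rect" ([centre column, centre row, width, height] in pixels, round what is visible of it).
The state is a dict: "time": time; "q": joint angles; "joint_vel": joint speeds; "joint_torque": joint torques, N m; "tool_pos": TCP position; "tcp_rot": TCP orientation; "wrist_force": force on the tool from outside, world axes, zero at the start; "torque": the same for the moment, N m; "width": opening from 0.0 (shut) to 1.0 (fully open); "grip_force": force on a finger pad.
Only numpy, scipy, OpenCV 4.12 (cv2) and the standard library are available. Lean on these libraries where they do the work, as an engineer would, in place of code of your own. Each camera call takes 0.05 s, during which the arm holds its last target. There are 200 camera calls.

## Working session

There is one attempt and no reset: what is moved stays moved. The work goes in short steps, Python scripts to look and compute and a tool call to move; the robot and the scene stay as the last step left them, time stands still between calls to the robot, and variables do not carry over. Pictures are saved under pics/ and viewed, at most 10 in all, crops included, and the job is handed in when it is done.

Besides the shell and the picture viewer there is one more tool, called after "Emit:" by a JSON object that holds its "op" and its "data". carry_out: Moves the arm, as the interface text tells. Its arguments: {"type":"object","properties":{"series":{"type":"string"},"jaw":{"type":"number"},"grip_force":{"type":"number"}},"required":["series"]}

```bash
mkdir -p pics
cat > h.py <<'E'
import numpy as np, cv2
from workcell import bot, eyes, spot_in
from scipy.spatial.transform import Rotation as R
def cam(name):
    c=eyes.get_calibration(name); K=np.array(c["K"])
    if name=="wrist":
        s=bot.read_state(); T=np.eye(4); T[:3,:3]=R.from_rotvec(s["tcp_rot"]).as_matrix(); T[:3,3]=s["tool_pos"]
        T=T@np.array(c["T_tool_cam"])
        return K,T[:3,3],T[:3,:3]
    r=np.array(c["rotation"]); 
    if r.shape!=(3,3): r=R.from_rotvec(r).as_matrix()
    return K,np.array(c["position"]),r
def shot(name):
    k=cam(name); p,d=eyes.read_camera(name); return p,d,k
def cloud(d,k):
    K,t,r=k; v,u=np.mgrid[0:d.shape[0],0:d.shape[1]]
    P=np.stack([(u-K[0,2])/K[0,0]*d,(v-K[1,2])/K[1,1]*d,d],-1)
    W=P@r.T+t; W[d<=0]=np.nan; return W
def onplane(uv,z,k):
    K,t,r=k; ray=r@np.linalg.inv(K)@np.array([uv[0],uv[1],1.]); return t+ray*(z-t[2])/ray[2]
E
python3 - <<'E'
from h import *
for n in ["top","scene"]:
    p,d,k=shot(n); cv2.imwrite(f"pics/{n}0.png",p); W=cloud(d,k); np.savez(f"{n}0.npz",d=d,p=p,W=W)
    print(n,k[1])
    for t in ["lid","lid_knob","pot","timer","timer_dial","hob","mixing_bowl","tea_tin","soy_bottle"]:
        for o in spot_in(n,t)[:3]:
            r=np.round(o["rect"]).astype(int); c=W[min(r[1],479),min(r[0],639)]
            print(t,round(o["score"],2),r,np.round(c,3))
s=bot.read_state(); print(s["time"],s["tcp_rot"],s["wrist_force"])
E
```

```text
top [ 0.3331124  -0.0122828   1.58067996]
lid 0.8 [338 269  65  60] [ 0.463 -0.061  0.068]
lid_knob 0.56 [339 269  64  60] [ 0.463 -0.064  0.064]
lid_knob 0.27 [275 164  72  52] [0.811 0.137 0.001]
pot 0.64 [228 252  81  63] [0.509 0.258 0.14 ]
pot 0.56 [429 281  24  23] [ 0.425 -0.335  0.06 ]
pot 0.51 [356 167  78  58] [ 0.789 -0.123  0.035]
timer 0.87 [429 277  36  38] [ 0.437 -0.336  0.058]
timer 0.58 [431 331  26  27] [ 0.275 -0.344  0.023]
timer 0.5 [225 252  84  64] [0.509 0.267 0.137]
timer_dial 0.95 [428 278  26  21] [ 0.434 -0.334  0.054]
timer_dial 0.71 [232 274 101 116] [0.448 0.254 0.096]
timer_dial 0.49 [430 331  18  18] [ 0.275 -0.34   0.026]
hob 0.94 [233 276 103 117] [0.442 0.25  0.098]
mixing_bowl 0.93 [440 189  60  60] [ 0.723 -0.394  0.002]
tea_tin 0.7 [390 210  22  24] [ 0.639 -0.22   0.085]
tea_tin 0.48 [275 164  75  53] [0.811 0.137 0.001]
soy_bottle 0.88 [136 280  28  20] [0.432 0.531 0.112]
soy_bottle 0.58 [491 258  20  60] [ 0.497 -0.539  0.02 ]
soy_bottle 0.37 [274 166  75  53] [ 0.805  0.14  -0.001]
scene [ 1.33067913 -0.29885941  1.37754204]
lid 0.6 [301 238  57  50] [ 0.483 -0.06   0.044]
lid 0.6 [467 212  32  23] [0.575 0.546 0.004]
lid_knob 0.72 [300 241  57  47] [ 0.485 -0.065  0.032]
pot 0.9 [396 204  74  57] [0.524 0.269 0.124]
timer 0.91 [219 256  34  26] [ 0.459 -0.338  0.06 ]
timer 0.76 [207 222  23  18] [ 0.286 -0.344  0.028]
timer_dial 0.7 [205 219  10  11] [ 0.283 -0.347  0.045]
timer_dial 0.61 [220 251  21  22] [ 0.427 -0.331  0.039]
hob 0.71 [386 211 103  94] [0.542 0.222 0.132]
mixing_bowl 0.74 [229 325  64  59] [ 0.68  -0.373  0.005]
tea_tin 0.77 [271 292  19  29] [ 0.667 -0.221  0.096]
soy_bottle 0.66 [456 175  20  33] [0.466 0.542 0.093]
1.0 [3.11061230e+00 4.39619294e-01 1.59149494e-05] [0.23461614 0.28191601 0.17433965]
```

Run:
```python
from h import *
p=cv2.imread("pics/top0.png"); c=cv2.resize(p[130:350,110:520],None,fx=1.95,fy=1.95,interpolation=cv2.INTER_CUBIC); cv2.imwrite("pics/top0c.png",c)
print(eyes.get_calibration("wrist"))
z=np.load("top0.npz");W=z["W"]
# coarse heights
def fit(uvbox,zlo,zhi,lab):
    u0,v0,u1,v1=uvbox;w=W[v0:v1,u0:u1].reshape(-1,3);w=w[(w[:,2]>zlo)&(w[:,2]<zhi)]
    (cx,cy),r=cv2.minEnclosingCircle(w[:,:2].astype(np.float32)); print(lab,len(w),cx,cy,r,np.median(w[:,2]))
fit((300,235,380,305),.058,.08,"knob"); fit((300,235,380,305),.006,.08,"lid")
fit((185,210,285,300),.145,.17,"rim"); fit((405,255,455,300),.022,.08,"timer"); fit((405,255,455,300),.05,.08,"bar")
```

```text
{'K': array([[370.12421667,   0.        , 321.06532778],
       [  0.        , 370.12421667, 245.53422401],
       [  0.        ,   0.        ,   1.        ]]), 'T_tool_cam': array([[ 2.01202919e-04, -9.52257387e-01, -3.05296297e-01,
         7.83832422e-02],
       [ 9.99999954e-01,  2.61088328e-04, -1.55325759e-04,
        -4.74055627e-04],
       [ 2.27619401e-04, -3.05296252e-01,  9.52257395e-01,
        -1.27638809e-01],
       [ 0.00000000e+00,  0.00000000e+00,  0.00000000e+00,
         1.00000000e+00]])}
knob 90 0.4701683819293976 -0.059676643460989 0.016512617468833923 0.06556930310011799
lid 2981 0.46588629484176636 -0.07098323851823807 0.15754598379135132 0.02454816543127003
rim 289 0.5022203922271729 0.2671550214290619 0.12120313197374344 0.15265802456929434
timer 1063 0.43428391218185425 -0.34206414222717285 0.05862613022327423 0.03123040788382614
bar 129 0.43435138463974 -0.3420425057411194 0.03150016814470291 0.06377909853661379
```

View pics/top0c.png

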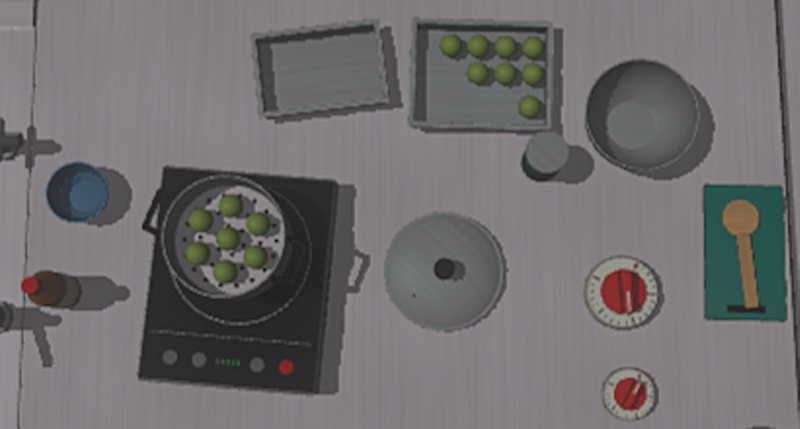

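The top view (crop px, with full-image px after the arrows) gives these candidates:

- **Timer:** large at (622,292)→(429,280), small look-alike at (630,393)→(433,331). I choose the large one, which fits at r = 58.6 mm.
- **Lid:** at (444,270)→(338,268) with a black knob. The mixing bowl at (642,115) is not a lid.
- **Pot:** on the hob at (225,238)→(225,252).

Next I move over the timer for a close wrist view.

Emit:
{"op": "carry_out", "data": {"series": "0.04 0.05 0 0;0.04 0.05 0 0;0.04 0.05 0 0;0.04 0.05 0 0;0.04 0.05 0 0;0.04 0.05 0 0;0 0 0 0;0 0 0 0", "jaw": 1}}

```text
time: 2.0
tool_pos: [0.4213, -0.3558, 0.2454]
tcp_rot: [3.11, 0.441, -0.0]
wrist_force: [0.5, -0.8, 0.4]
width: 0.999
grip_force: 0.0
```

```bash
cat > tm.py <<'E'
from h import *
import sys
p,d,k=shot("wrist"); W=cloud(d,k); tag=sys.argv[1]
s=bot.read_state(); print(s["time"],s["tool_pos"],R.from_rotvec(s["tcp_rot"]).as_matrix()[:,0])
near=np.linalg.norm(W[...,:2]-[.434,-.342],axis=-1)<.075
z=W[...,2]
h=cv2.cvtColor(p,cv2.COLOR_BGR2HSV); red=((h[...,0]<10)|(h[...,0]>170))&(h[...,1]>120)
bar=near&(z>.058)&(z<.075); w=W[bar]
hous=near&(z>.02)&(z<.035)
(rc,rs,ra)=cv2.minAreaRect(w[:,:2].astype(np.float32)); print("bar",len(w),rc,rs,ra,np.median(w[:,2]))
m=w[:,:2].mean(0);e,v=np.linalg.eigh(np.cov((w[:,:2]-m).T));ax=v[:,1];print("mean",m,"axis",np.degrees(np.arctan2(ax[1],ax[0])))
hh=W[hous][:,:2].astype(np.float32); print("house",cv2.minEnclosingCircle(hh),np.median(W[hous][:,2]))
# red dot on housing, pointer white on bar
c=np.array(rc); rad=np.linalg.norm(W[...,:2]-c,axis=-1)
dot=red&hous&(rad>.04)&(rad<.058); print("dot",dot.sum(),W[dot][:,:2].mean(0) if dot.any() else None)
whi=bar&(h[...,1]<90)&(h[...,2]>90); print("pointer",whi.sum(),W[whi][:,:2].mean(0) if whi.any() else None)
if dot.any() and whi.any():
    a=W[dot][:,:2].mean(0)-c;b=W[whi][:,:2].mean(0)-c
    zd=np.arctan2(a[1],a[0]);pd=np.arctan2(b[1],b[0])
    ex=np.arctan2(ax[1],ax[0]); ex+= np.pi*round((pd-ex)/np.pi)
    print("zero deg",np.degrees(zd),"pointer",np.degrees(pd),"axis",np.degrees(ex),"dial rad",(zd-ex)%(2*np.pi))
v,u=np.where(near); a,b=max(v.min()-10,0),v.max()+10; e_,f=max(u.min()-10,0),u.max()+10
c=p[a:b,e_:f]; f_=min(800/c.shape[1],600/c.shape[0],3); cv2.imwrite(f"pics/tm{tag}.png",cv2.resize(c,None,fx=f_,fy=f_)); print("crop",e_,a,f_)
E
python3 tm.py a
```

```text
2.05 [ 0.42087663 -0.35646102  0.24536206] [ 9.60922116e-01  2.76818486e-01 -4.61819986e-04]
bar 1380 (0.4322349429130554, -0.3403555750846863) (0.06445267796516418, 0.016006283462047577) 2.5256459712982178 0.06475332269279033
mean [ 0.43397263 -0.34018828] axis -177.45476748238565
house ((0.43252435326576233, -0.3403342068195343), 0.05798933282494545) 0.029110348047800494
dot 32 [ 0.47328867 -0.36166933]
pointer 196 [ 0.41522996 -0.34105114]
zero deg -27.43686616079877 pointer -177.65768835977016 axis -177.45476748238565 dial rad 2.6183063149936436
crop 0 103 1.25
```

View pics/tma.png

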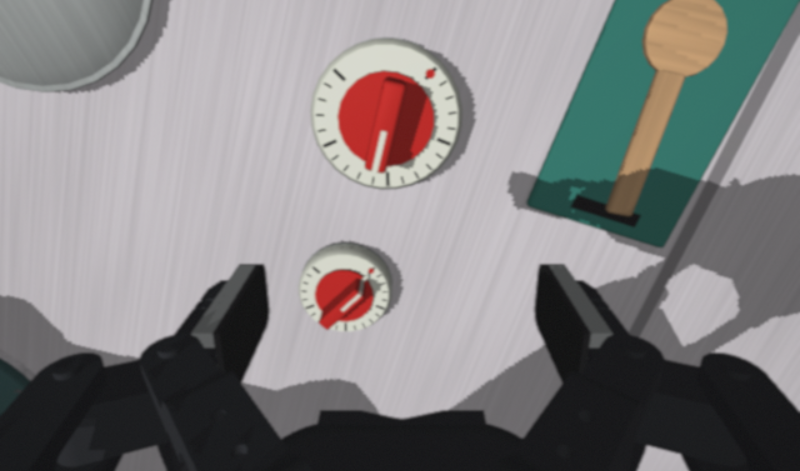

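The close crop confirms the choice: the large timer is at crop (387,113), its red dot at (430,73) and its pointer at (380,145). The small look-alike is at (345,288). The dial reads 2.62 rad (11.1 min). Now a wrist view that takes in both lid and pot.

Emit:
{"op": "carry_out", "data": {"series": "0 0.05 0.01 0;0 0.05 0.01 0;0 0.05 0.01 0;0 0.05 0.01 0;0 0.05 0.01 0;0 0.05 0.01 0;0 0.05 0.01 0;0 0.05 0.02 0;0 0.05 0.02 0;0 0 0 0;0 0 0 0"}}

```text
time: 3.42
tool_pos: [0.4215, 0.0929, 0.3549]
tcp_rot: [3.11, 0.438, -0.001]
wrist_force: [0.2, -0.2, 0.3]
width: 1.0
grip_force: 0.0
```

```bash
cat > lp.py <<'E'
from h import *
from scipy.optimize import least_squares
def circ(w,r0):
    f=lambda x:np.hypot(w[:,0]-x[0],w[:,1]-x[1])-x[2]
    return least_squares(f,[*np.median(w[:,:2],0),r0],loss="soft_l1",f_scale=.002).x
p,d,k=shot("wrist"); W=cloud(d,k); cv2.imwrite("pics/lp.png",p)
for t in ["lid","pot"]: print(t,[(round(o["score"],2),np.round(o["rect"])) for o in spot_in("wrist",t)[:2]])
s=bot.read_state(); print(s["time"],s["tool_pos"],s["q"])
z=W[...,2]; D=lambda c:np.linalg.norm(W[...,:2]-c,axis=-1)
kn=(D([.468,-.06])<.03)&(z>.055)&(z<.08); w=W[kn]; print("knob",len(w),cv2.minEnclosingCircle(w[:,:2].astype(np.float32)),np.percentile(w[:,2],[5,50,95]))
l=(D([.468,-.06])<.11)&(z>.008)&(z<.08); print("lid",l.sum(),circ(W[l&(D([.468,-.06])>.088)],.094),cv2.minEnclosingCircle(W[l][:,:2].astype(np.float32)))
C=np.array([.505,.262])
for i in range(3):
    r=D(C); m=(r>.08)&(r<.1)&(z>.145)&(z<.165); x=circ(W[m],.089); C=x[:2]
    print("rim",m.sum(),x,np.percentile(W[m][:,2],[5,50,95]))
top=np.load("top0.npz")["W"]; zt=top[...,2]; rt=np.linalg.norm(top[...,:2]-C,axis=-1); m=(rt<.105)&(rt>.07)&(zt>.147)&(zt<.165); print("rim top cam",circ(top[m],.089),np.median(zt[m]))
E
python3 lp.py
```

```text
lid [(0.72, array([446., 184., 148., 151.]))]
pot [(0.74, array([152.,  90., 280., 176.]))]
3.575 [0.42119296 0.09257057 0.35437665] [ 1.58865636e-01 -2.61004971e-01  1.93262558e+00 -3.82819521e-04
  1.47155339e+00  1.45190322e+00]
knob 685 ((0.4687989056110382, -0.0572209507226944), 0.016665928065776825) [0.05990971 0.06620085 0.06796389]
lid 17769 [ 0.46862483 -0.05863737  0.09179926] ((0.46889355778694153, -0.05734826624393463), 0.0961952731013298)
rim 3023 [0.51090099 0.267676   0.08886023] [0.1457847  0.15294582 0.15501449]
rim 3110 [0.51097449 0.26773897 0.08883794] [0.14581795 0.152996   0.15501341]
rim 3110 [0.51097449 0.26773897 0.08883794] [0.14581795 0.152996   0.15501341]
rim top cam [0.51266349 0.26553953 0.08903526] 0.15317748549478427
```

View pics/lp.png

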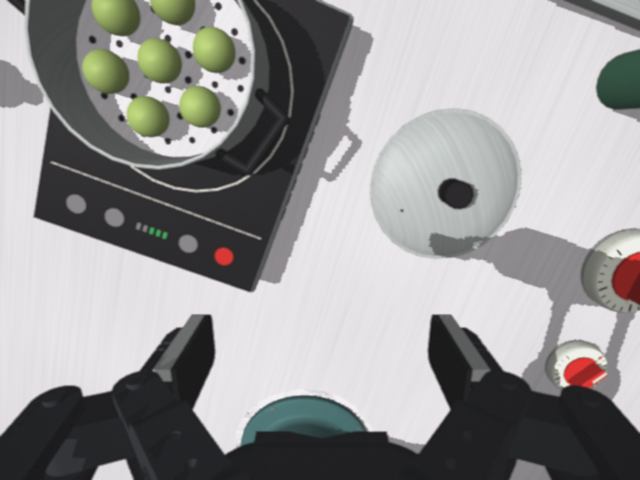

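The wrist view shows the lid at (446,184) with its knob at (457,193), and the pot at (150,80). Both cameras agree that the pot is offset from the lid by (0.042, 0.325). I'm going down to the knob.

Emit:
{"op": "carry_out", "data": {"series": "0.012 -0.0375 0 0;0.012 -0.0375 0 0;0.012 -0.0375 -0.03 0;0.0116 -0.0374 -0.04 0;0 0 -0.05 0;0 0 -0.05 0;0 0 -0.045 0;0 0 -0.02 0;0 0 0 0;0 0 0 0"}}

```text
time: 4.82
tool_pos: [0.4695, -0.0565, 0.1211]
tcp_rot: [3.111, 0.437, 0.002]
wrist_force: [0.6, -0.7, 0.7]
width: 0.999
grip_force: 0.0
```

Emit:
{"op": "carry_out", "data": {"series": "-0.0005 -0.0008 -0.03 0;0 0 -0.025 0;0 0 -0.012 0;0 0 0 0;0 0 0 0"}}

```text
time: 5.45
tool_pos: [0.4697, -0.0567, 0.0546]
tcp_rot: [3.11, 0.439, 0.004]
wrist_force: [0.1, -0.8, 0.5]
width: 0.996
grip_force: 0.0
```

Emit:
{"op": "carry_out", "data": {"series": "0 0 0 0;0 0 0 0;0 0 0 0;0 0 0 0;0 0 0 0;0 0 0 0", "jaw": -1, "grip_force": 70}}

```text
time: 6.2
tool_pos: [0.469, -0.0567, 0.054]
tcp_rot: [3.11, 0.44, 0.001]
wrist_force: [-1.8, -1.3, 5.3]
width: 0.354
grip_force: 69.2
```

Emit:
{"op": "carry_out", "data": {"series": "0 0 0.005 0;0 0 0.015 0;0 0 0.03 0;0 0 0.03 0;0 0 0.03 0;0 0 0.03 0;0 0 0.03 0;0 0 0.02 0;0 0 0.01 0;0 0 0 0;0 0 0 0;0 0 0 0"}}

```text
time: 7.7
tool_pos: [0.4677, -0.0563, 0.252]
tcp_rot: [-3.11, -0.44, 0.004]
wrist_force: [0.3, 0.3, -3.6]
width: 0.354
grip_force: 69.6
```

```bash
cat > lc.py <<'E'
from h import *
s=bot.read_state(); T=np.array(s["tool_pos"]); print(s["time"],T,s["wrist_force"],s["torque"])
for n in ["wrist","scene","top"]:
    p,d,k=shot(n); W=cloud(d,k); z=W[...,2]; r=np.linalg.norm(W[...,:2]-T[:2],axis=-1)
    m=(r<.094)&(r>.045)&(z>T[2]-.055)&(z<T[2]-.012); w=W[m]
    # dome cap: sphere fit -> plane tilt via axis: fit z = a + b.x + c.y + e.r^2 about TCP
    q=w-T; A=np.c_[np.ones(len(q)),q[:,0],q[:,1],(q[:,:2]**2).sum(1)]
    x=np.linalg.lstsq(A,q[:,2],rcond=None)[0]
    for _ in range(5):
        e=abs(A@x-q[:,2]); g=e<.003; x=np.linalg.lstsq(A[g],q[g,2],rcond=None)[0]
    print(n,m.sum(),g.sum(),"apex rel",x[0],"apexshift",-x[1:3]/(2*x[3]),x)
    cv2.imwrite(f"pics/lc_{n}.png",p)
E
python3 lc.py
```

```text
7.7 [ 0.4676556  -0.05628439  0.25198458] [ 0.32540441  0.3491328  -3.58798775] [-0.02068103  0.03529178  0.00102403]
wrist 66650 66605 apex rel -0.017484284100980435 apexshift [-0.00095723  0.00053964] [-0.01748428 -0.00512606  0.00288983 -2.6775441 ]
scene 1490 1071 apex rel -0.015084336458200636 apexshift [-0.00202209  0.00194187] [-0.01508434 -0.0110083   0.01057162 -2.72201581]
top 1068 761 apex rel -0.016395716560729214 apexshift [-0.00199365 -0.00110703] [-0.01639572 -0.01172865 -0.00651267 -2.94149625]
```

View pics/lc_wrist.png

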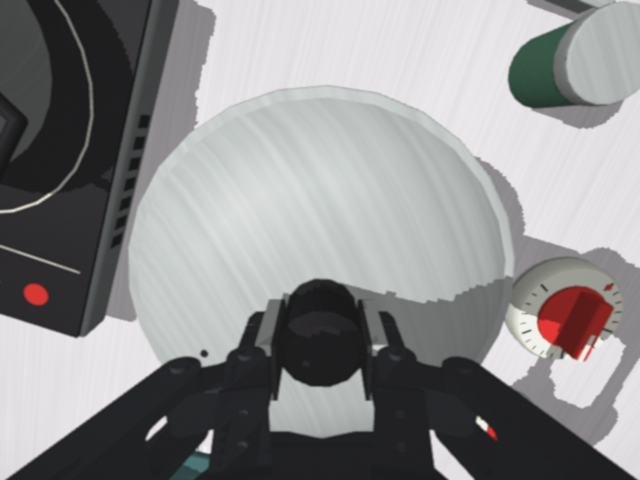

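The lid hangs level with its knob at (320,330) between the pads, and its axis is within about 1 mm of the TCP. Carrying it over the pot.

Emit:
{"op": "carry_out", "data": {"series": "0.003 0.02 0 0;0.005 0.04 0 0;0.006 0.045 0 0;0.006 0.045 0 0;0.006 0.045 0 0;0.006 0.045 0 0;0.006 0.044 0 0;0.004 0.03 0 0;0.001 0.01 0 0;0 0 0 0;0 0 0 0;0 0 0 0"}}

```text
time: 9.35
tool_pos: [0.5114, 0.2665, 0.2533]
tcp_rot: [3.111, 0.438, -0.0]
wrist_force: [0.3, 0.3, -3.4]
width: 0.357
grip_force: 70.0
```

Run:
```python
from h import *
s=bot.read_state();print(s["time"],s["tool_pos"],s["wrist_force"])
p,d,k=shot("scene"); cv2.imwrite("pics/pl.png",cv2.resize(p[110:290,300:510],None,fx=3.3,fy=3.3,interpolation=cv2.INTER_CUBIC))
W=cloud(d,k);z=W[...,2];C=np.array([.511,.2675])
from scipy.optimize import least_squares
def circ(w,r0):
    return least_squares(lambda x:np.hypot(w[:,0]-x[0],w[:,1]-x[1])-r0,np.median(w[:,:2],0),loss="soft_l1",f_scale=.002).x
r=np.linalg.norm(W[...,:2]-C,axis=-1)
m=(r>.08)&(r<.1)&(z>.07)&(z<.14); print("pot wall",m.sum(),circ(W[m],.091))
W0=np.load("scene0.npz")["W"];z0=W0[...,2];r0=np.linalg.norm(W0[...,:2]-C,axis=-1)
m=(r0>.08)&(r0<.1)&(z0>.07)&(z0<.14); print("pot wall start",m.sum(),circ(W0[m],.091))
```

```text
9.35 [0.51142832 0.26647454 0.25334741] [ 0.32878914  0.2785165  -3.35916634]
pot wall 676 [0.50904637 0.27012997]
pot wall start 1152 [0.51038624 0.26904785]
```

View pics/pl.png

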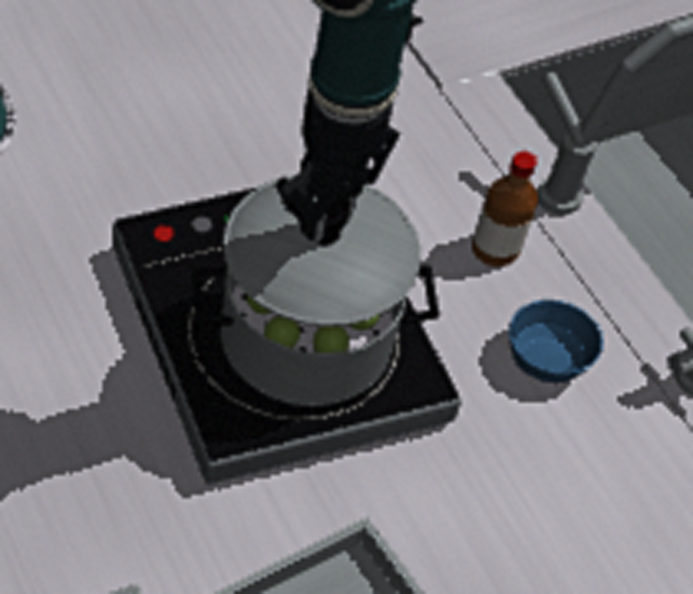

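The picture shows the lid hovering centred above the pot, lid at (320,250) and pot at (315,330). Lowering gently.

Emit:
{"op": "carry_out", "data": {"series": "0 0.001 -0.015 0;0 0 -0.015 0;0 0 -0.01 0;0 0 -0.004 0;0 0 -0.003 0;0 0 -0.002 0;0 0 0 0;0 0 0 0"}}

```text
time: 10.4
tool_pos: [0.5116, 0.2687, 0.2047]
tcp_rot: [-3.11, -0.44, -0.001]
wrist_force: [0.1, 0.6, -3.3]
width: 0.349
grip_force: 70.0
```

Emit:
{"op": "carry_out", "data": {"series": "0 0 -0.001 0;0 0 -0.001 0;0 0 -0.001 0;0 0 0 0;0 0 0 0"}}

```text
time: 11.02
tool_pos: [0.5114, 0.2685, 0.2013]
tcp_rot: [3.111, 0.44, -0.0]
wrist_force: [-0.0, -0.1, -3.9]
width: 0.354
grip_force: 70.0
```

Emit:
{"op": "carry_out", "data": {"series": "0 0 -0.001 0;0 0 -0.001 0;0 0 0 0;0 0 0 0"}}

```text
time: 11.52
tool_pos: [0.5114, 0.2685, 0.1992]
tcp_rot: [3.111, 0.44, -0.0]
wrist_force: [-0.6, -0.8, -3.4]
width: 0.351
grip_force: 70.2
```

Emit:
{"op": "carry_out", "data": {"series": "0 0 -0.001 0;0 0 0 0;0 0 0 0"}}

```text
time: 11.9
tool_pos: [0.5114, 0.2686, 0.1991]
tcp_rot: [-3.111, -0.44, -0.001]
wrist_force: [-2.2, -1.1, 2.9]
width: 0.35
grip_force: 70.6
```

Contact at the expected seat height of 0.199, so I release.

Emit:
{"op": "carry_out", "data": {"series": "0 0 0 0;0 0 0 0;0 0 0 0;0 0 0 0;0 0 0 0;0 0 0 0", "jaw": 1}}

```text
time: 12.65
tool_pos: [0.5114, 0.2686, 0.1982]
tcp_rot: [-3.111, -0.44, 0.0]
wrist_force: [0.8, 0.3, 0.1]
width: 0.998
grip_force: 0.0
```

Emit:
{"op": "carry_out", "data": {"series": "0 0 0.01 0;0 0 0.03 0;0 0 0.05 0;0 0 0.05 0;0 0 0 0;0 0 0 0"}}

```text
time: 13.4
tool_pos: [0.5114, 0.2686, 0.3387]
tcp_rot: [-3.11, -0.44, -0.001]
wrist_force: [-1.1, -0.6, -0.3]
width: 1.003
grip_force: 0.0
```

```bash
cat > seat.py <<'E'
from h import *
from scipy.optimize import least_squares
p,d,k=shot("wrist"); W=cloud(d,k); z=W[...,2]; C=np.array([.5115,.268])
r=np.linalg.norm(W[...,:2]-C,axis=-1); m=(r<.08)&(r>.025)&(z>.15)&(z<.185)
f=lambda x:x[0]-x[1]*(W[m][:,0]-x[2])-x[4]*(W[m][:,1]-x[3])-x[5]*((W[m][:,0]-x[2])**2+(W[m][:,1]-x[3])**2)-W[m][:,2]
kn=(r<.03)&(z>.2); w=W[kn]; kc=cv2.minEnclosingCircle(w[:,:2].astype(np.float32)); print("knob",kn.sum(),kc,np.percentile(w[:,2],[5,50,95]))
q=W[m]-[*kc[0],0]; A=np.c_[np.ones(len(q)),q[:,0],q[:,1],(q[:,:2]**2).sum(1)]
x=np.linalg.lstsq(A,q[:,2],rcond=None)[0]; print("tilt approx",x)
fl=(r>.086)&(r<.1)&(z>.14)&(z<.18); w=W[fl]; q=w-[*C,0]
print("flange plane",fl.sum(),np.linalg.lstsq(np.c_[np.ones(len(q)),q[:,:2]],q[:,2],rcond=None)[0])
cv2.imwrite("pics/seat.png",p)
p,d,k=shot("scene"); cv2.imwrite("pics/seat_s.png",cv2.resize(p[110:290,300:510],None,fx=3.3,fy=3.3,interpolation=cv2.INTER_CUBIC))
E
python3 seat.py
```

```text
knob 12352 ((0.5211063623428345, 0.27104267477989197), 0.026441611349582672) [0.21112209 0.4052679  0.41429776]
tilt approx [ 0.17833985 -0.03625118 -0.00758515 -1.92351643]
flange plane 6466 [0.15859236 0.00158897 0.0028275 ]
```

View pics/seat_s.png

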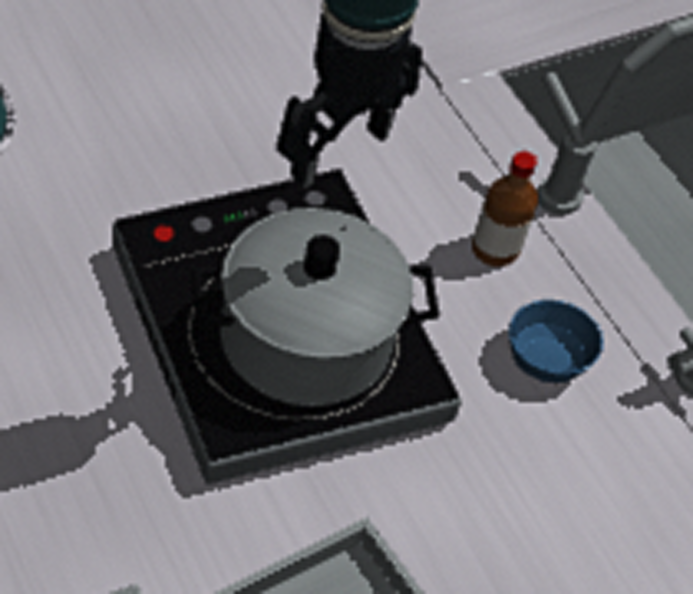

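The lid is seated at picture (320,280): flange level to under 0.003 rad and at rim height, with the knob free. Moving over to the timer with the jaw turned half round, so that joint 6 has room for the twist.

Emit:
{"op": "carry_out", "data": {"series": "-0.0044 -0.0338 0 9.25;-0.0044 -0.0338 0 9.25;-0.0044 -0.0338 0 9.25;-0.0044 -0.0338 0 9.25;-0.0044 -0.0338 0 9.25;-0.0044 -0.0338 0 9.25;-0.0044 -0.0338 0 9.25;-0.0044 -0.0338 -0.01 9.25;-0.0044 -0.0338 -0.01 9.25;-0.0044 -0.0338 -0.01 9.25;-0.0044 -0.0338 -0.01 9.25;-0.0044 -0.0338 -0.01 9.25;-0.0044 -0.0338 -0.01 9.25;-0.0044 -0.0338 -0.01 9.25;-0.0044 -0.0338 -0.01 9.25;-0.0044 -0.0338 -0.01 9.25;-0.0044 -0.0338 -0.01 9.25;-0.0044 -0.0338 -0.01 9.25;0 0 0 0;0 0 0 0"}}

```text
time: 16.0
tool_pos: [0.4316, -0.339, 0.2269]
tcp_rot: [0.068, -3.139, -0.004]
wrist_force: [0.6, 0.4, 0.0]
width: 0.999
grip_force: 0.0
```

```bash
python3 tm.py b; python3 -c "
from h import *;print(bot.read_state()['q'])"
```

```text
16.05 [ 0.43192279 -0.33890683  0.22749065] [-0.99902086 -0.04422865  0.00107246]
bar 1461 (0.4312281310558319, -0.3395572304725647) (0.06345591694116592, 0.015963725745677948) 2.7678062915802 0.06497950772882133
mean [ 0.42985195 -0.33968939] axis -177.93424623820243
house ((0.43220263719558716, -0.33955511450767517), 0.05819959193468094) 0.02923070750235285
dot 29 [ 0.4732746  -0.36166403]
pointer 253 [ 0.41687392 -0.34064604]
zero deg -27.734075967297198 pointer -175.6622415803638 axis -177.93424623820243 dial rad 2.6214875082833995
crop 0 124 1.25
[-7.10906235e-01  3.94427149e-02  1.89408218e+00  3.99958501e-04
  1.20989281e+00 -2.32608642e+00]
```

Emit:
{"op": "carry_out", "data": {"series": "0.0002 -0.0007 -0.04 0;0 0 -0.04 0;0 0 -0.04 0;0 0 -0.03 0;0 0 -0.015 0;0 0 -0.0045 0;0 0 0 0;0 0 0 0"}}

```text
time: 17.05
tool_pos: [0.4334, -0.3413, 0.0603]
tcp_rot: [-0.071, 3.139, -0.003]
wrist_force: [-0.2, -0.6, 0.1]
width: 0.997
grip_force: 0.0
```

Emit:
{"op": "carry_out", "data": {"series": "0 0 0 0;0 0 0 0;0 0 0 0;0 0 0 0;0 0 0 0;0 0 0 0;0 0 0 0", "jaw": -1, "grip_force": 40}}

```text
time: 17.92
tool_pos: [0.4324, -0.3406, 0.0589]
tcp_rot: [0.071, -3.141, 0.0]
wrist_force: [-1.6, 0.2, 3.2]
width: 0.175
grip_force: 41.0
```

Emit:
{"op": "carry_out", "data": {"series": "0 0 0 -4.8;0 0 0 -9.8;0 0 0 -9.8;0 0 0 -9.8;0 0 0 -9.8;0 0 0 -9.8;0 0 0 -9.8;0 0 0 -9.8;0 0 0 -9.8;0 0 0 -9.8;0 0 0 -9.8;0 0 0 -9.8;0 0 0 -9.8;0 0 0 -5;0 0 0 0;0 0 0 0;0 0 0 0"}}

```text
time: 20.05
tool_pos: [0.4321, -0.3407, 0.0589]
tcp_rot: [-2.783, -1.457, 0.001]
wrist_force: [-3.6, -1.3, 5.0]
width: 0.179
grip_force: 41.4
```

Run:
```python
from h import *
s=bot.read_state(); M=R.from_rotvec(s["tcp_rot"]).as_matrix(); a=np.arctan2(M[1,0],M[0,0])
zd=np.radians(-27.6); print(np.degrees(a),"dial if rigid",(zd-a)%(2*np.pi),s["torque"],s["q"][5])
p,d,k=shot("wrist"); cv2.imwrite("pics/tw.png",p)
```

```text
55.25307539527145 dial if rigid 4.837126346128997 [-0.1453052   0.68315158 -0.058389  ] -0.10567912208543082
```

View pics/tw.png

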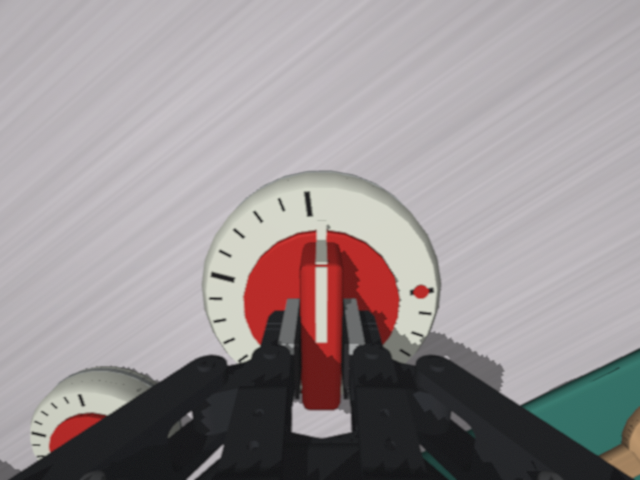

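The pointer at (321,240) stands past the 20 mark at (308,205). Turning back by 74.6° to reach 15.

Emit:
{"op": "carry_out", "data": {"series": "0 0 0 5;0 0 0 9;0 0 0 9;0 0 0 9;0 0 0 9;0 0 0 9;0 0 0 9;0 0 0 9;0 0 0 6.6;0 0 0 0;0 0 0 0;0 0 0 0"}}

```text
time: 21.6
tool_pos: [0.4324, -0.3407, 0.0589]
tcp_rot: [1.335, 2.844, -0.001]
wrist_force: [-4.2, -1.6, 6.2]
width: 0.178
grip_force: 41.4
```

Emit:
{"op": "carry_out", "data": {"series": "0 0 0 0;0 0 0 0;0 0 0 0;0 0 0 0;0 0 0 0;0 0 0 0", "jaw": 1}}

```text
time: 22.35
tool_pos: [0.4325, -0.3405, 0.0588]
tcp_rot: [1.333, 2.845, 0.0]
wrist_force: [0.7, 0.2, 0.6]
width: 1.002
grip_force: 0.0
```

Emit:
{"op": "carry_out", "data": {"series": "0 0 0.02 0;0 0 0.04 0;0 0 0.05 0;0 0 0.05 0;0 0 0 0;0 0 0 0"}}

```text
time: 23.1
tool_pos: [0.4322, -0.3404, 0.2186]
tcp_rot: [1.333, 2.845, 0.0]
wrist_force: [-0.9, 0.4, -0.5]
width: 1.007
grip_force: 0.0
```

```bash
python3 tm.py c
```

```text
23.15 [ 0.43167675 -0.33992546  0.21745072] [-0.63993506  0.76842591  0.00217636]
bar 1559 (0.4318670928478241, -0.3390490412712097) (0.015584499575197697, 0.06363801658153534) 40.24083709716797 0.06486592394981783
mean [ 0.43121505 -0.33807267] axis 129.95328375940892
house ((0.4324231743812561, -0.33967694640159607), 0.05804021283984184) 0.029187585919377257
dot 30 [ 0.4732582  -0.36169353]
pointer 262 [ 0.42325483 -0.32909127]
zero deg -28.68244379186863 pointer 130.85582304048592 axis 129.95328375940892 dial rad 3.5144695501131116
crop 0 124 1.25
```

View pics/tmc.png

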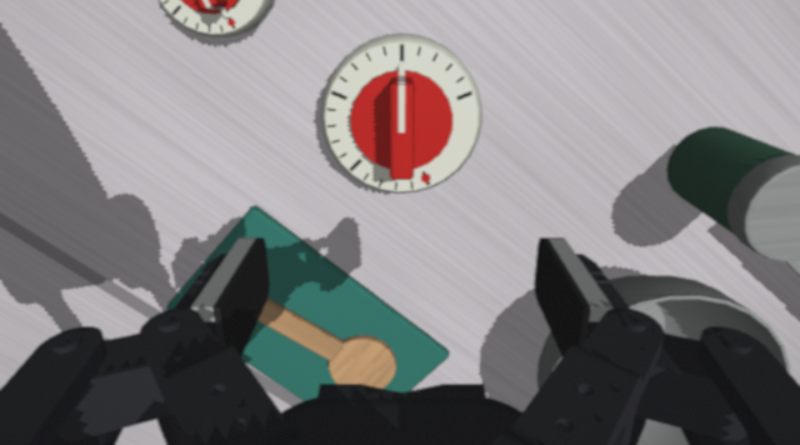

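The pointer at (402,75) lies right on the long 15 mark at (402,52), and the measured dial angle is 3.51 to 3.53 rad. The gripper is clear, so I hand in.

```bash
python3 -c "
from h import *;print(bot.finish_job())"
```

```text
the job is handed in; nothing more can be done
None
```

The lid sits level in the pot's rim and has been let go, the timer was wound past 20 and brought back to the 15 mark (about 3.51 rad measured), and the job is handed in; no verdict came back.

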